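# Size the clementines, then hang the basket to drain

## Task

Size the two clementines on the green board: try each one in the hole of the sizing gauge, let the one that fits drop through into its catch box, and put the one that stays stuck in the hole into the wire basket on the bench. Then hang the loaded basket by its arched handle on the hook of the drain stand and let go, with the clementine still inside it. Leave everything else on the bench where it is.

Things in the scene. Friction and masses are not known exactly. Their poses are not given: they have to be found in the camera images.
- clementine_1: Clementine, one of two alike ones on the green board: one is 56 mm across and 48 mm high, the other 46 across and 40 high; only trying tells which. Stands on a small flat underside, green stalk button up. Origin at the centre of the underside, z up through the stalk. Round, widest at half height; 35 to 115 g.
- clementine_2: The other orange clementine, described exactly as clementine_1.
- clementine_1_center (a point): Centre of clementine_1, half way up.
- clementine_2_center (a point): Centre of clementine_2, half way up.
- board: Fixed green produce board, 120 mm (x) by 220 mm (y), 12 mm thick; origin at the centre of its underside. The clementines start on it, about 120 mm apart along its y.
- gauge: Fixed sizing gauge: box 130 by 130 mm, 75 mm high, with clear plastic sides (the catch box, inner floor 8 mm above the bench), covered by a level steel plate 8 mm thick with one round hole 50 mm across in its middle. Origin at the centre of its underside.
- gauge_hole (a point): Centre of the hole, level with the plate's top, 75 mm above the bench. A clementine lowered about 12 mm into it and let go either falls through by its own weight or stays stuck, its centre then about 11 mm above the plate's top and its underside 13 mm below.
- basket: Loose open wire basket, 240 mm (its x) by 130 mm (its y), 72 mm high to the rim, walls 3 mm, floor 4 mm above its underside, 0.3 to 0.5 kg. A rigid arched handle stands across its middle in the plane x = 0, from rim to rim along y. Load beside the handle, about 62 mm from it along x. Origin at the centre of the underside.
- basket_handle (a point): Top of the handle's arch, centre of its 9 mm round bar, 166 mm above the basket's underside. The bar's centre line then falls to z = 158 at y = +-34, 130 at +-58 and 66 at +-64 mm. Pinch it about 30 mm beside the top (bar centre there 159 mm up), so that the middle stays free for the hook.
- drain_stand: Fixed steel drain stand: drip tray 340 by 190 mm with 18 mm rim (x from -130 to +210 mm), post 18 mm thick and 255 mm high at x = +175 mm, and from its top a 10 mm round arm running to -x that ends in the hook. Bring the handle in from the tip's end, arm passing under the arch, then lower. Origin on the bench below the hook's seat; x points from tip to post.
- hook_seat (a point): Top surface of the bar in the middle of the hook's seat, 240 mm above the bench; the arm runs level through it from -12 to +20 mm in x and then 4 mm higher back to the post.
- hook_tip (a point): Highest point of the upturned tip, 33 mm in front (-x of the stand) of the seat and 30 mm above it.
- fruit_tub: Bystander: clear plastic tub of cut fruit, 110 by 130 mm, 50 mm high; origin at the centre of its underside.
- lemon: Bystander: yellow lemon standing on its end, 54 mm across, 60 mm high; origin at the centre of its underside.
- beaker: Bystander: clear plastic beaker, 72 mm across, 90 mm high; origin at the centre of its underside.
- spray_bottle: Bystander: white plastic bottle with blue cap, 64 mm across, 170 mm high; origin at the centre of its underside.
- jar: Bystander: amber glass jar with steel lid, 72 mm across, 95 mm high; origin at the centre of its underside.
- knife: Bystander: paring knife with green handle, 200 mm long, lying flat; origin where handle and blade meet, blade to its +x.
There are look-alikes about, which are no part of the job. Leave any blue or grey look-alike of the clementine_2 alone.

How it is judged:
On the way, in this order (a step that is already met when the one before it is completed fails the run):
1. The larger clementine has been tried on the gauge: it sits stuck in the hole (horizontal distance between clementine_1_center and gauge_hole below 0.01 m and z of clementine_1_center in the frame of gauge_hole below 0.017 m), for 0.2 s.
2. The smaller clementine is in the gauge's catch box and the larger one in the basket, which still stands on the bench (z of clementine_2_center in the frame of gauge_hole below -0.02 m and horizontal distance between clementine_2_center and gauge_hole below 0.075 m and x of clementine_1_center in the frame of basket between -0.115 and 0.115 m and y of clementine_1_center in the frame of basket between -0.06 and 0.06 m and z of clementine_1_center in the frame of basket between 0 and 0.05 m and contact force between the fingers and clementine_1 below 0.1 N and height (world z) of basket below 0.02 m), for 0.2 s.
At the end, for the whole second after the job is handed in: Smaller clementine in the catch box below the plate, larger one in the basket; basket hanging by its handle on the hook's arm between tip and post, arch top within 40 mm sideways of the arm, underside over 30 mm above the bench, leaning under 25 degrees, slower than 150 mm/s (z of clementine_2_center in the frame of gauge_hole below -0.02 m and horizontal distance between clementine_2_center and gauge_hole below 0.075 m and x of clementine_1_center in the frame of basket between -0.115 and 0.115 m and y of clementine_1_center in the frame of basket between -0.06 and 0.06 m and z of clementine_1_center in the frame of basket between 0 and 0.06 m and x of basket_handle in the frame of hook_seat between -0.03 and 0.14 m and y of basket_handle in the frame of hook_seat between -0.04 and 0.04 m and z of basket_handle in the frame of hook_seat between -0.01 and 0.02 m and contact force between basket and drain_stand above 1.5 N and angle between basket's own z axis and vertical below 0.45 rad and height (world z) of basket above 0.03 m and linear speed of basket below 0.15 m/s); the robot touches nothing.
It fails at once if The tub of cut fruit is pushed more than 40 mm (distance of fruit_tub from where it was at the start of the episode above 0.04 m).
It fails at once if The lemon, beaker, bottle, jar or knife is moved more than 40 mm (distance of any of lemon, beaker, spray_bottle, jar, knife from where it was at the start of the episode above 0.04 m).
It also fails if it takes over 72 s, if anything falls off the work surface, if the arm or the gripper's body presses on something with over 40 N, if the wrist force passes 120 N, or if a joint passes its speed limit or range.

## Robot

A 6-joint arm with a two-finger parallel gripper is mounted at the origin on the work surface. World frame = base frame: x ahead of the robot, y to its left, z up, the work surface at z = 0. Lengths are in m, angles in rad, forces in N, time in s.
With the tool pointing down it reaches from about 0.25 to 0.775 m from the base axis. Payload 8.9 kg.
Tool frame: the origin (TCP) lies at the very end of the fingers, on their centre line; the grasp point (between the pads) lies grasp_offset behind it (grasp_offset is the distance from the TCP to the grasp point, in m); z points along the fingers, y is the line along which they close (so a half turn about z gives the same grasp; the last joint's range is limited). The gripper opens to 85 mm and grips with 20 to 120 N. Pads are 22 mm wide; open, the fingers measure 114 mm over their backs; the gripper's body (76 mm by 85 mm) begins 54 mm behind the grasp point. The pads swing forward as they close: fully open they stand 13 mm farther back than shut.
Start: joints at [-1.436, 0.291, -0.153, 1.127, 0, 1.431], TCP at [0.142, -0.505, 0.231] pointing down, gripper open.
Joint ranges: [-2.52, 2.52], [-0.91, 1.74], [-1.3, 1.37], [-1.96, 2.02], [-1.52, 1.47], [-3.14, 3.14]. Speed limits (rad/s): [2.22, 2.22, 2.79, 3.14, 3.14, 3.14].

## Interface

Orientations are given as a unit quaternion [w, x, y, z].
In Python, from rig import reach, move_straight, move_j, set_gripper, pause, ik, camera, MotionError, sign_off, search_frame, cut_out, tip_of, read_time, read_qpos, read_qvel, read_effort, read_tcp_pos, read_ee_rot, read_wrist_force, read_wrist_torque, read_width, read_gripper_force, grasp_offset gives the robot as it stands. The module is installed in compiled form; this text tells all that it offers. Calls block until the motion is done:
- reach(position, orientation): joint-space move of the TCP to a pose.
- move_straight(position, rate=0.15, orientation=None, until_force=None): straight line of the TCP; orientation=None keeps the orientation; rate is the mean speed in m/s. With until_force (N) it stops when the force on the tool has changed by that much, and returns True; else False.
- move_j(angles): joint-space move.
- set_gripper(opening, grasp_force=None): finger opening in m; grasp_force is the grip in N (None keeps the last); returns when the fingers have stopped.
- pause(seconds).
- ik(position, orientation): joint angles nearest the present ones, or None.
- camera(name): name is "side" or "top" or "wrist"; returns a dict with "color" (384x512x3 uint8, red, green, blue), "K" (3x3 intrinsics, pixels), "R" (3x3) and "t" (3): a world point X has camera coordinates R X + t. Camera axes: x right, y down, z forward; pixel columns grow to the right and rows downward; lengths in m; the calibration is good to about 2 mm. A picture is of the moment at which its call begins. There is no depth.
A pose or a line that the arm cannot do raises MotionError and nothing moves.
- sign_off(): hands the job in; it is judged then, once.
Trained networks look in the newest picture that a camera, given by its name, has taken for a name from the list of things; names that differ only in an ending like _2 or _b are one class to them, and where a whole thing is asked for, a point or a joint stands for the part that bears it (a point fixed in the world has none). Each returns a list of dicts, best first, with "score" (0 to 1); they miss things now and then, are a little off and sometimes report something else, mostly with a low value. They report only what shows in the picture. A call takes as long as a camera call. They do not tell look-alikes from the thing itself.
- search_frame(camera, thing): "xy" ([column, row] in pixels, amid what is visible of it).
- cut_out(camera, thing): "mask" (384x512 bool, what is visible of it) and "xy" ([column, row] in pixels, amid what is visible of it).
- tip_of(camera, thing): "xy" ([column, row] in pixels: a listed point, or the origin of a listed thing).
Readings, each from a call of its own:
- read_time(): time.
- read_qpos(): joint angles.
- read_qvel(): joint speeds.
- read_effort(): joint torques, N m.
- read_tcp_pos(): TCP position.
- read_ee_rot(): TCP orientation.
- read_wrist_force(): force on the tool from outside, world axes, zero at the start.
- read_wrist_torque(): the same for the moment, N m.
- read_width(): finger opening in m.
- read_gripper_force(): force on a finger pad.
Only numpy, scipy, OpenCV 4.12 (cv2) and the standard library are available. Lean on these libraries where they do the work, as an engineer would, in place of code of your own. Each camera call takes 0.05 s, during which the arm holds its last target. There are 200 camera calls.

## Working session

There is one attempt and no reset: what is moved stays moved. The work goes in short steps, each a Python script; the robot and the scene stay as the last script left them, time stands still between calls to the robot, and variables do not carry over. Pictures are saved under pics/ and viewed, at most 11 in all, crops included, and the job is handed in when it is done.

```bash
mkdir -p pics
cat > h.py <<'E'
import numpy as np, cv2
from rig import *
def save(c,f,im=None):
    cv2.imwrite('pics/'+f,cv2.cvtColor(c['color'],cv2.COLOR_RGB2BGR))
def ray(c,xy):
    d=np.linalg.inv(c['K'])@np.array([xy[0],xy[1],1.]); R=np.array(c['R']); o=-R.T@c['t']; d=R.T@d; return o,d/np.linalg.norm(d)
def onz(c,xy,z):
    o,d=ray(c,xy); return o+d*(z-o[2])/d[2]
def tri(rs):
    A=np.zeros((3,3));b=np.zeros(3)
    for o,d in rs:
        P=np.eye(3)-np.outer(d,d);A+=P;b+=P@o
    x=np.linalg.solve(A,b); return x,max(np.linalg.norm((np.eye(3)-np.outer(d,d))@(x-o)) for o,d in rs)
def proj(c,X):
    p=c['K']@(c['R']@np.array(X)+c['t']); return p[:2]/p[2]
E
python3 - <<'E'
from h import *
np.set_printoptions(precision=3,suppress=True)
C={n:camera(n) for n in('side','top','wrist')}
both=np.hstack([C['top']['color'],C['side']['color']])
for n in C: save(C[n],n+'0.png')
for n in C:print(n,-np.array(C[n]['R']).T@C[n]['t'],C[n]['K'][0][0],np.array(C[n]['R'])[2])
print(read_time(),grasp_offset if not callable(grasp_offset) else grasp_offset(),read_ee_rot())
for th in ['clementine_1','clementine_1_center','board','gauge','gauge_hole','basket','basket_handle','drain_stand','hook_seat','hook_tip','fruit_tub','lemon','beaker','spray_bottle','jar','knife']:
    for n in('top','side'):
        print(th,n,'T',[(np.round(r['xy']).tolist(),round(r['score'],2)) for r in tip_of(n,th)][:6],'S',[(np.round(r['xy']).tolist(),round(r['score'],2)) for r in search_frame(n,th)][:6] if 'clem' in th else '')
print(read_time())
E
```

```text
side [0.894 0.969 1.105] 418.1775565482856 [-0.287 -0.682 -0.673]
top [0.403 0.023 1.729] 422.2674281142756 [ 0.062 -0.006 -0.998]
wrist [ 0.209 -0.487  0.375] 277.62641075342026 [-0.265 -0.073 -0.961]
0.15 0.0187 [-0.     0.991  0.136  0.   ]
clementine_1 top T [([281.0, 206.0], 0.59), ([311.0, 228.0], 0.57), ([241.0, 158.0], 0.47), ([250.0, 208.0], 0.46)] S [([278.0, 203.0], 0.68), ([240.0, 156.0], 0.54)]
clementine_1 side T [([270.0, 231.0], 0.63), ([217.0, 266.0], 0.55), ([254.0, 213.0], 0.54), ([264.0, 189.0], 0.51)] S [([253.0, 208.0], 0.71), ([209.0, 289.0], 0.69), ([217.0, 263.0], 0.53), ([262.0, 187.0], 0.43)]
clementine_1_center top T [([280.0, 204.0], 0.52), ([356.0, 176.0], 0.35)] S [([416.0, 201.0], 0.5), ([281.0, 205.0], 0.44)]
clementine_1_center side T [([256.0, 208.0], 0.56), ([269.0, 234.0], 0.33)] S [([257.0, 207.0], 0.71)]
board top T [([267.0, 204.0], 0.81)] S 
board side T [([264.0, 228.0], 0.64)] S 
gauge top T [([274.0, 158.0], 0.74)] S 
gauge side T [([213.0, 236.0], 0.61), ([285.0, 365.0], 0.35)] S 
gauge_hole top T [([274.0, 159.0], 0.69), ([279.0, 203.0], 
[... 573 characters left out ...]
] S 
hook_tip side T [([215.0, 120.0], 0.66)] S 
fruit_tub top T [([123.0, 210.0], 0.63), ([275.0, 161.0], 0.47)] S 
fruit_tub side T [([353.0, 369.0], 0.58)] S 
lemon top T [([213.0, 142.0], 0.59)] S 
lemon side T [([210.0, 293.0], 0.59)] S 
beaker top T [([142.0, 168.0], 0.75)] S 
beaker side T [([282.0, 367.0], 0.89), ([212.0, 216.0], 0.68), ([351.0, 370.0], 0.22)] S 
spray_bottle top T [([177.0, 138.0], 0.73), ([197.0, 203.0], 0.72)] S 
spray_bottle side T [([224.0, 334.0], 0.9)] S 
jar top T [([412.0, 201.0], 0.67), ([279.0, 205.0], 0.4)] S 
jar side T [([212.0, 138.0], 0.68), ([208.0, 131.0], 0.57)] S 
knife top T [([171.0, 249.0], 0.77)] S 
knife side T [([365.0, 293.0], 0.7)] S 
1.95
```

Run:
```python
import cv2,numpy as np
a=cv2.imread('pics/top0.png')[100:280,100:450];b=cv2.imread('pics/side0.png')[90:384,150:420]
cv2.imwrite('pics/t1.png',cv2.resize(a,None,fx=2.28,fy=2.28,interpolation=2));cv2.imwrite('pics/s1.png',cv2.resize(b,None,fx=2,fy=2,interpolation=2))
```

```text
(no output)
```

View pics/t1.png

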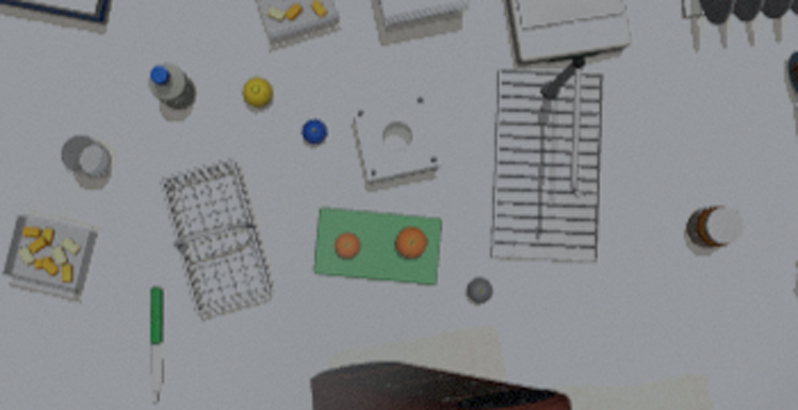

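View pics/s1.png

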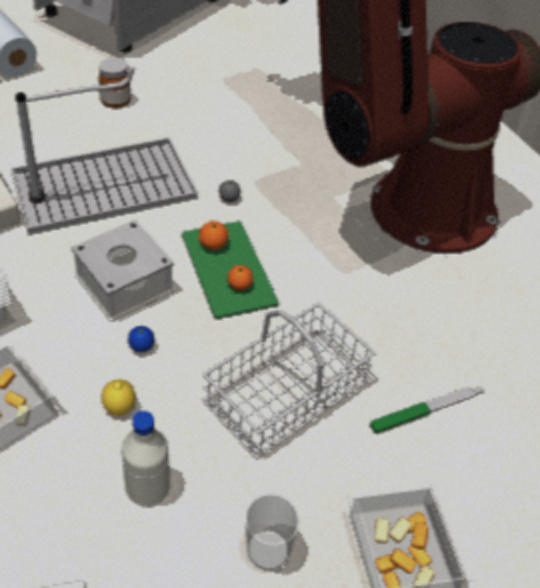

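The top view (original pixels) shows these round objects:
- Orange on the green board at (252,207) and (280,206). These two are the clementines. The right one looks larger.
- A blue ball at (237,157) and a grey ball at (310,227). Both are off the board and wrongly coloured, so they are the look-alikes.
- A yellow lemon.

The basket is at about (196,205). The hook arm runs down the picture, which is world +x, with its tip nearest the robot at (354,187).

Run:
```python
from h import *
np.set_printoptions(precision=3,suppress=True)
C={n:camera(n) for n in('side','top')}
def T(a,b): return tri([ray(C['top'],a),ray(C['side'],b)])
print('seat',T((354,177),(207,128)),'tip',T((354,190),(215,120)))
print('handle',T((188,201),(299,247)),'hole',T((274,159),(214,218)))
# clementine colour blobs
def blobs(c):
    h=cv2.cvtColor(c['color'],cv2.COLOR_RGB2HSV); m=((h[...,0]<14)&(h[...,1]>150)&(h[...,2]>110)).astype('uint8')
    n,_,s,ce=cv2.connectedComponentsWithStats(m); return [(ce[i].round(1),s[i,4],s[i,2:4]) for i in range(1,n) if s[i,4]>25]
for n in C: print(n,blobs(C[n]))
for xy in [(252.2,207.5),(280.3,206.1)]: print('clem',onz(C['top'],xy,.034))
for n,xy,z in [('lemon',(213,140),.05),('jar',(412,201),.0),('board',(267,204),0),('tub',(123,210),0),('bottle',(177,138),0),('basket',(197,203),0)]: print(n,onz(C['top'],xy,z))
r=cut_out('top','basket'); 
if r:
  m=r[0]['mask'].astype('uint8'); print(cv2.minAreaRect(cv2.findNonZero(m)))
```

```text
seat (array([ 0.545, -0.306,  0.249]), np.float64(0.00266359863654143)) tip (array([ 0.505, -0.303,  0.276]), np.float64(0.010935923165750313))
handle (array([0.461, 0.289, 0.189]), np.float64(0.00044184116991777435)) hole (array([ 0.626, -0.027,  0.071]), np.float64(0.005578486241132761))
side [(array([256.4, 206.9]), np.int32(123), array([14, 12], dtype=int32)), (array([269.6, 228.1]), np.int32(95), array([12, 11], dtype=int32))]
top [(array([ 25.4, 112.6]), np.int32(156), array([31, 25], dtype=int32)), (array([ 30.9, 145.3]), np.int32(274), array([29, 52], dtype=int32)), (array([  8.1, 137.4]), np.int32(173), array([24, 33], dtype=int32)), (array([ 43.8, 158.3]), np.int32(34), array([11, 12], dtype=int32)), (array([  7.3, 167.9]), np.int32(55), array([13, 15], dtype=int32)), (array([ 39.3, 166.8]), np.int32(33), array([13,  6], dtype=int32)), (array([279.8, 205.9]), np.int32(78), array([12, 12], dtype=int32))]
clem [0.441 0.058 0.034]
clem [ 0.446 -0.055  0.034]
lemon [0.712 0.214 0.05 ]
jar [ 0.466 -0.597 -0.   ]
board [ 0.456 -0.002  0.   ]
tub [0.433 0.586 0.   ]
bottle [0.729 0.369 0.   ]
basket [0.461 0.284 0.   ]
((194.40383911132812, 202.48074340820312), (60.780113220214844, 35.959373474121094), 74.74488067626953)
```

```bash
cat >> h.py <<'E'
np.set_printoptions(precision=4,suppress=True)
def Q(psi): return [0,float(np.cos(psi/2)),float(np.sin(psi/2)),0]
E
python3 - <<'E'
from h import *
import pickle
P={'hA':(.40,-.27,.40),'hB':(.45,-.36,.40),'gA':(.52,-.06,.30),'gB':(.46,0.02,.30),'bA':(.42,.25,.36),'bB':(.50,.30,.36)}
for k,p in P.items(): 
    if ik(p,Q(0)) is None: print('no',k)
D={}
for k,p in P.items():
    reach(p,Q(0)); c=camera('wrist'); save(c,k+'.png'); D[k]=c
    L={'h':['hook_seat','hook_tip'],'g':['gauge_hole','clementine_1','clementine_1_center'],'b':['basket_handle','basket']}[k[0]]
    c['det']={t:[(np.array(r['xy']),r['score']) for r in tip_of('wrist',t)][:4] for t in L}
    print(k,read_time(),{t:[(x.round(1).tolist(),round(s,2)) for x,s in v] for t,v in c['det'].items()})
pickle.dump(D,open('D.pkl','wb'))
g=lambda k,t:ray(D[k],D[k]['det'][t][0][0])
for a,b,t in [('hA','hB','hook_seat'),('hA','hB','hook_tip'),('gA','gB','gauge_hole'),('bA','bB','basket_handle'),('bA','bB','basket')]:
    try: print(t,tri([g(a,t),g(b,t)]))
    except Exception as e: print(t,e)
ims=[cv2.cvtColor(D[k]['color'],cv2.COLOR_RGB2BGR) for k in('hA','hB','gA','bA')]
cv2.imwrite('pics/m1.png',cv2.resize(np.vstack([np.hstack(ims[:2]),np.hstack(ims[2:])]),(800,600),interpolation=cv2.INTER_AREA))
E
```

```text
hA 3.6917 {'hook_seat': [([281.3, 20.2], 0.73), ([419.3, 105.6], 0.68)], 'hook_tip': [([63.5, 123.5], 0.67)]}
hB 4.3333 {'hook_seat': [([192.0, 77.2], 0.89)], 'hook_tip': [([180.9, 113.3], 0.98), ([187.9, 76.0], 0.63)]}
gA 5.7667 {'gauge_hole': [([223.7, 75.0], 0.85)], 'clementine_1': [([246.0, 198.9], 0.72), ([133.1, 67.2], 0.72), ([178.4, 198.1], 0.61), ([316.7, 241.5], 0.6)], 'clementine_1_center': [([244.3, 201.7], 0.71)]}
gB 6.45 {'gauge_hole': [([290.9, 15.0], 0.59)], 'clementine_1': [([182.5, 23.6], 0.88), ([367.5, 209.9], 0.85), ([85.1, 155.0], 0.72), ([230.6, 164.4], 0.63)], 'clementine_1_center': [([300.6, 165.4], 0.97)]}
bA 11.35 {'basket_handle': [([222.2, 131.7], 0.67), ([86.4, 39.4], 0.28)], 'basket': [([229.8, 125.6], 0.84)]}
bB 11.9667 {'basket_handle': [([263.9, 197.3], 0.64)], 'basket': [([256.2, 170.6], 0.69)]}
hook_seat (array([ 0.5509, -0.3025,  0.2396]), np.float64(0.0008281059383497545))
hook_tip (array([ 0.5018, -0.4188,  0.7713]), np.float64(0.021332770071150132))
gauge_hole (array([ 0.6312, -0.0292,  0.0841]), np.float64(0.0022348933943069776))
basket_handle (array([0.4638, 0.2813, 0.1739]), np.float64(0.00021521474550313663))
basket (array([0.4603, 0.2856, 0.0001]), np.float64(0.0015840634546694105))
```

View pics/m1.png

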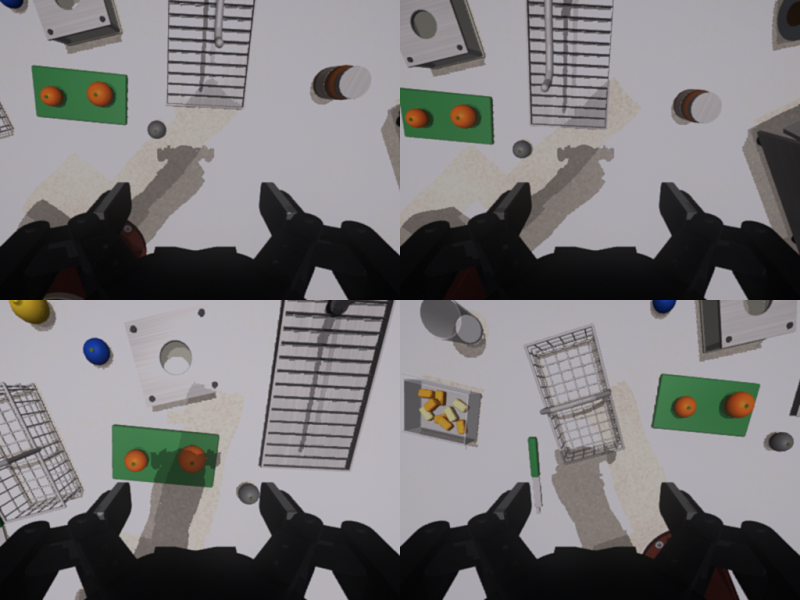

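The mosaic shows:
- **Upper row:** the hook arm, with its tip at panel (218,43) and (145,86).
- **Lower left:** the gauge hole at panel (175,57) and the two orange clementines at (136,160) and (192,158). The right one is larger.
- **Lower right:** the basket with its handle bar from panel (140,111) to (210,97).

The grey and blue balls stand off the board.

Run:
```python
from h import *
import pickle
D=pickle.load(open('D.pkl','rb')); top=camera('top'); s=1.28
print('tip',tri([ray(D['hA'],(279,55)),ray(D['hB'],(185.6,110))]), 'net', onz(D['hB'],D['hB']['det']['hook_tip'][0][0],.27))
print('hole',onz(D['gA'],D['gA']['det']['gauge_hole'][0][0],.075),onz(D['gB'],D['gB']['det']['gauge_hole'][0][0],.075))
scr=[onz(D['gA'],np.array(p)*s,.075) for p in [(130,25),(201,13),(216,84),(154,100)]]; print('screws',np.array(scr),np.mean(scr,0))
B=lambda p:(np.array(p)/2.28+[100,100])
a,b=onz(top,B((578,62)),.244),onz(top,B((575,192)),.26); print('arm',a,b,np.degrees(np.arctan2(a[1]-b[1],a[0]-b[0])))
rim=np.array([onz(D['bA'],np.array(p)*s,.072) for p in [(125,45),(190,25),(222,147),(165,162)]]);print('rim',rim,rim.mean(0))
for i,j in [(3,0),(2,1)]: print(np.degrees(np.arctan2(*(rim[j]-rim[i])[1::-1])))
h=[onz(D['bA'],np.array(p)*s,.14) for p in [(140,111),(210,97)]];print('bar',h)
R={}
for k in('gA','gB','hA','hB'):
    c=D[k];hs=cv2.cvtColor(c['color'],cv2.COLOR_RGB2HSV); m=((hs[...,0]<16)&(hs[...,1]>140)&(hs[...,2]>60)).astype('uint8'); m[300:]=0
    m=cv2.morphologyEx(m,cv2.MORPH_CLOSE,np.ones((7,7)))
    n,_,st,ce=cv2.connectedComponentsWithStats(m); L=[(np.array([st[i,0]+st[i,2]/2-.5,st[i,1]+st[i,3]/2-.5]),st[i,4],st[i,2:4]) for i in range(1,n) if st[i,4]>200]
    L=[l for l in L if abs(onz(c,l[0],.034)[0]-.445)<.06 and abs(onz(c,l[0],.034)[1])<.12]; L.sort(key=lambda l:l[0][0]); R[k]=L
    print(k,[(l[0].tolist(),int(l[1]),l[2].tolist(),onz(c,l[0],.034)[:2]) for l in L])
for i in(0,1): print('clem',i,tri([ray(D[k],R[k][i][0]) for k in R if len(R[k])==2]))
cv2.imwrite('pics/hole.png',cv2.resize(cv2.cvtColor(D['gA']['color'],cv2.COLOR_RGB2BGR)[0:230,130:330],None,fx=2.6,fy=2.6,interpolation=2))
```

```text
tip (array([ 0.5178, -0.2988,  0.2588]), np.float64(0.00032795428811573465)) net [ 0.5152 -0.2965  0.27  ]
hole [ 0.6305 -0.0298  0.075 ] [ 0.6356 -0.029   0.075 ]
screws [[ 0.6783  0.0372  0.075 ]
 [ 0.6943 -0.0711  0.075 ]
 [ 0.5917 -0.0962  0.075 ]
 [ 0.5662  0.0065  0.075 ]] [ 0.6326 -0.0309  0.075 ]
arm [ 0.7208 -0.3076  0.244 ] [ 0.5159 -0.2961  0.26  ] -3.215259775739388
rim [[0.5599 0.3768 0.072 ]
 [0.5925 0.2579 0.072 ]
 [0.3662 0.1933 0.072 ]
 [0.3334 0.3126 0.072 ]] [0.463  0.2852 0.072 ]
15.806895866350628
15.932842849324667
bar [array([0.4481, 0.3407, 0.14  ]), array([0.4707, 0.2246, 0.14  ])]
gA [([173.5, 205.5], 644, [30, 28], array([0.4449, 0.0573])), ([245.0, 203.0], 948, [35, 35], array([ 0.4489, -0.0545]))]
gB [([224.5, 167.0], 673, [30, 29], array([0.4457, 0.0572])), ([300.0, 164.5], 1053, [37, 36], array([ 0.4495, -0.0562]))]
hA [([65.5, 123.0], 551, [28, 25], array([0.445 , 0.0579])), ([127.0, 120.0], 803, [33, 31], array([ 0.4501, -0.0527]))]
hB [([20.5, 150.5], 535, [28, 24], array([0.4461, 0.0596])), ([81.0, 148.5], 777, [33, 30], array([ 0.4496, -0.0522]))]
clem 0 (array([0.4459, 0.0568, 0.0366]), np.float64(0.0009399814361037473))
clem 1 (array([ 0.4504, -0.0549,  0.0388]), np.float64(0.00037141740923335263))
```

View pics/hole.png

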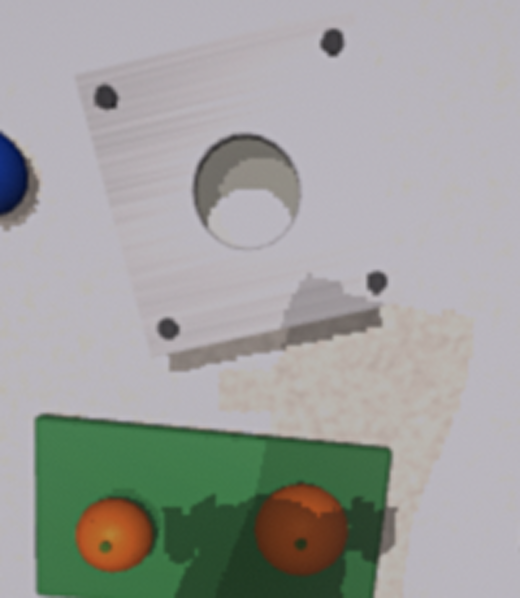

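The crop confirms the two oranges on the green board, each with a green stalk button. The right one is about 36 px across and the left about 30 px, so the right should be the 56 mm one. The hole centre is at full-image pixel (225,74), which gives about (0.6315,-0.030). I'll start with the small one.

```bash
cat >> h.py <<'E'
PI=np.pi
HOLE=np.array([.6315,-.0303])
def up(z,rate=.3): p=np.array(read_tcp_pos()); p[2]=z; move_straight(p.tolist(),rate=rate)
def to(x,y,z,psi): reach([float(x),float(y),float(z)],Q(psi))
def st(*a): print(*a,'t',round(read_time(),2),'tcp',np.array(read_tcp_pos()),'w',round(read_width(),4),'F',np.array(read_wrist_force()).round(1))
E
python3 - <<'E'
from h import *
c=(.4459,.0568)
set_gripper(.085,30); to(*c,.12,PI); st('above')
up(.022,.2); set_gripper(.03,30); st('gripped')
if read_width()<.035: raise SystemExit('miss')
up(.14); to(*HOLE,.14,PI); st('over hole')
print(move_straight([*HOLE.tolist(),.077],rate=.12,until_force=8)); st('low')
set_gripper(.075); up(.14); st('released')
c=camera('wrist'); save(c,'r1.png'); d=camera('side'); save(d,'r1s.png')
E
```

```text
above t 14.53 tcp [0.4463 0.0569 0.1202] w 0.0849 F [ 0.6 -0.2  0.3]
gripped t 15.63 tcp [0.4471 0.0569 0.023 ] w 0.0431 F [-1.4 -0.4  9.4]
over hole t 17.01 tcp [ 0.6298 -0.0297  0.1387] w 0.0434 F [-0.4  0.6 -0.7]
False
low t 17.68 tcp [ 0.6317 -0.0301  0.0778] w 0.043 F [ 0.1  0.4 -0.8]
released t 18.46 tcp [ 0.6328 -0.0306  0.1418] w 0.0752 F [-0.   0.8 -0.6]
```

Run:
```python
import cv2,numpy as np
a=cv2.imread('pics/r1.png');b=cv2.imread('pics/r1s.png')[150:290,150:337]
cv2.imwrite('pics/m2.png',np.hstack([cv2.resize(a,(400,300)),cv2.resize(b,(400,300),interpolation=2)]))
```

```text
(no output)
```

View pics/m2.png

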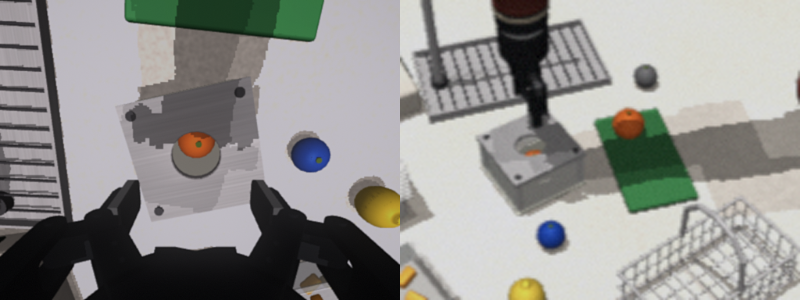

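The picture shows the small clementine below the plate, inside the catch box (seen through the hole at (197,145)). Next is the larger one.

Run:
```python
from h import *
c=(.4504,-.0549)
set_gripper(.085,30); to(*c,.12,PI); st('above')
up(.023,.2); set_gripper(.03,30); st('gripped')
if read_width()<.045: raise SystemExit('miss')
up(.15); to(*HOLE,.15,PI); st('over hole')
print(move_straight([*HOLE.tolist(),.076],rate=.1,until_force=6)); st('low')
set_gripper(.08); pause(.4); st('released')
c=camera('side'); save(c,'r2s.png'); w=camera('wrist'); save(w,'r2.png')
a=cv2.resize(cv2.imread('pics/r2.png'),(400,300));b=cv2.resize(cv2.imread('pics/r2s.png')[150:290,150:337],(400,300),interpolation=2)
cv2.imwrite('pics/m3.png',np.hstack([a,b]))
```

```text
above t 19.59 tcp [ 0.4515 -0.0552  0.1205] w 0.0852 F [ 0.8 -0.4 -0.4]
gripped t 20.62 tcp [ 0.4527 -0.0555  0.0244] w 0.054 F [-1.6  0.9  7.8]
over hole t 21.95 tcp [ 0.63   -0.0301  0.1482] w 0.0537 F [-0.8 -1.  -0.3]
True
low t 22.64 tcp [ 0.6315 -0.0304  0.0781] w 0.0538 F [ 4.2 -0.3  0.1]
released t 23.43 tcp [ 0.6304 -0.0301  0.0778] w 0.0798 F [-0.2 -0.6  0.8]
```

View pics/m3.png

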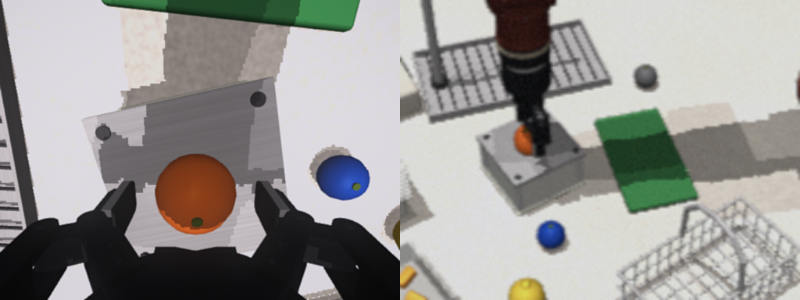

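The larger clementine is stuck in the hole, centred between the fingers. I'll regrip it and load the basket.

Run:
```python
from h import *
psi=PI+np.radians(15.8)
set_gripper(.03,30); st('regrip')
if read_width()<.045: raise SystemExit('miss')
up(.21); st('up')
to(.403,.267,.21,psi); st('over basket')
print(move_straight([.403,.267,.025],rate=.2,until_force=8)); st('low')
set_gripper(.07); up(.24); pause(.2); st('rel')
c=camera('top'); save(c,'r3t.png'); s=camera('side'); save(s,'r3s.png'); w=camera('wrist'); save(w,'r3.png')
tp=tip_of('top','basket_handle'); ts=tip_of('side','basket_handle'); 
if tp and ts: print(tp[0],ts[0],tri([ray(c,tp[0]['xy']),ray(s,ts[0]['xy'])]))
a=cv2.resize(cv2.imread('pics/r3.png'),(400,300));b=cv2.resize(cv2.imread('pics/r3s.png')[190:340,200:400],(400,300),interpolation=2)
d=cv2.resize(cv2.imread('pics/r3t.png')[130:280,130:330],(400,300),interpolation=2)
cv2.imwrite('pics/m4.png',np.vstack([np.hstack([a,b]),np.hstack([d,d*0])]))
```

```text
regrip t 23.88 tcp [ 0.6304 -0.03    0.078 ] w 0.0537 F [-1.1  1.5  2.5]
up t 24.48 tcp [ 0.6305 -0.0302  0.2102] w 0.0538 F [-0.4 -0.6 -1.9]
over basket t 25.88 tcp [0.4039 0.2666 0.2099] w 0.0538 F [ 0.2 -0.2 -1. ]
False
low t 26.95 tcp [0.4038 0.2672 0.0257] w 0.0533 F [-0.  -0.2 -0.8]
rel t 28.32 tcp [0.4026 0.2669 0.2385] w 0.0701 F [-0.2  0.6  0.6]
{'xy': [187.5, 200.3], 'score': 0.85} {'xy': [299.1, 249.7], 'score': 0.58} (array([0.4633, 0.2924, 0.1823]), np.float64(0.0014799447882260664))
```

View pics/m4.png

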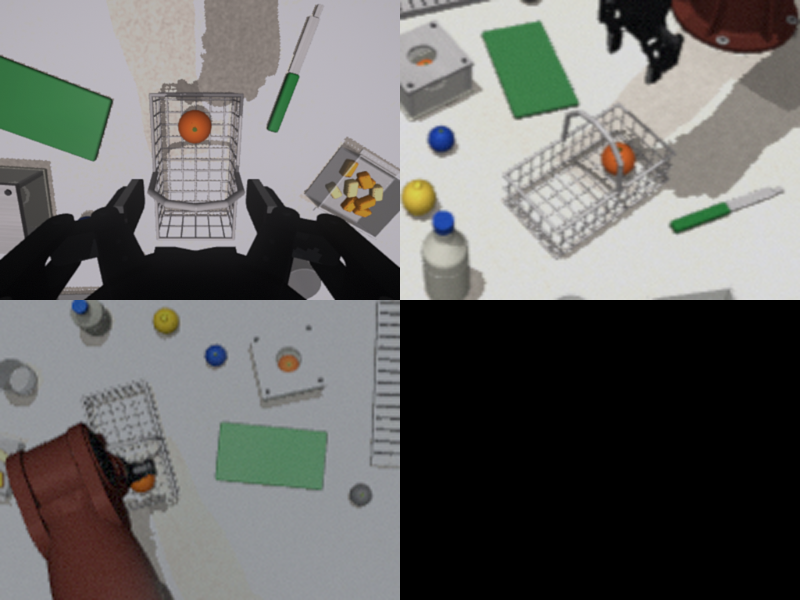

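The basket is loaded: the orange sits at wrist panel (195,127), on the robot side of the handle. The small one is visible in the catch box at (288,363) in the top panel. Next I'll pinch the handle, lift and check.

Run:
```python
from h import *
c=camera('wrist'); print('bar mid',onz(c,(252,262),.166)); 
psi=np.radians(105.8); p=np.array([.4635,.283])+.030*np.array([-np.sin(np.radians(15.8)),np.cos(np.radians(15.8))])
Hk=np.array([.5527,-.2726])
for q in [(*p,.14),(*p,.264)]: print(ik(q,Q(psi)))
for q in [(.46,-.10,.264),(Hk[0]-.11,Hk[1]+.006,.264),(*Hk,.264),(*Hk,.21)]: print(ik(q,Q(np.radians(86.8))) is not None)
set_gripper(.06); to(*p,.24,psi); st('above')
print(move_straight([*p.tolist(),.1403],rate=.15,until_force=10)); st('at')
set_gripper(.0,110); st('grip')
if read_width()<.006: raise SystemExit('miss')
up(.264,.12); pause(.3); st('lift')
s=camera('side'); save(s,'r4s.png'); w=camera('wrist'); save(w,'r4.png')
a=cv2.resize(cv2.imread('pics/r4.png'),(400,300));b=cv2.resize(cv2.imread('pics/r4s.png')[130:340,170:450],(400,300),interpolation=2)
cv2.imwrite('pics/m5.png',np.hstack([a,b]))
```

```text
bar mid [0.46   0.2845 0.166 ]
[ 0.4681  0.4079 -0.2328  0.9301  0.      1.7631]
[ 0.4681  0.3273 -0.0154  1.228   0.      1.7631]
True
True
True
True
above t 30.32 tcp [0.4552 0.3118 0.24  ] w 0.0599 F [-0.1 -0.7 -0.3]
False
at t 31.13 tcp [0.4558 0.3121 0.1411] w 0.06 F [-0.2  0.7 -0.1]
grip t 31.68 tcp [0.4555 0.312  0.1409] w 0.0056 F [-1.5 -0.6  5.6]miss
```

The fruit grips also read 2–3 mm under size, so 5.6 mm fits a gripped 9 mm bar. Reading the pad force should confirm it before I lift.

Run:
```python
from h import *
print('pad',read_gripper_force())
up(.264,.12); pause(.3); st('lift'); print(read_wrist_torque())
s=camera('side'); save(s,'r4s.png'); w=camera('wrist'); save(w,'r4.png')
a=cv2.resize(cv2.imread('pics/r4.png'),(400,300));b=cv2.resize(cv2.imread('pics/r4s.png')[130:340,170:450],(400,300),interpolation=2)
cv2.imwrite('pics/m5.png',np.hstack([a,b]))
```

```text
pad 107.73346424102783
lift t 33.17 tcp [0.4554 0.312  0.2637] w 0.0055 F [-0.7 -0.1 -6. ]
[ 0.1892 -0.0442  0.0017]
```

View pics/m5.png

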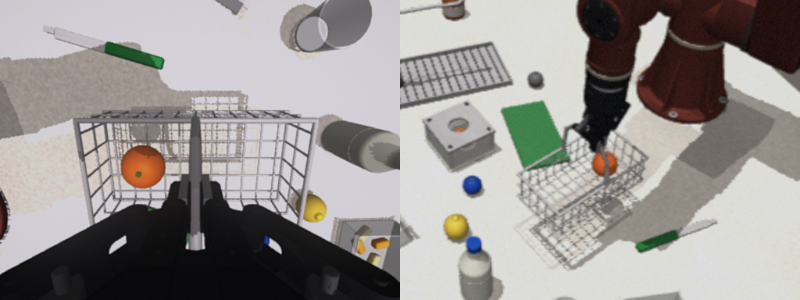

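The basket hangs level in the grip with a 6 N load, and the orange is inside at panel (143,167). I'll carry it to a point in front of the hook tip and check before going in.

Run:
```python
from h import *
psi=np.radians(86.8)
to(.46,-.10,.264,psi); st('via')
move_straight([.443,-.2666,.264],rate=.15); pause(.3); st('front')
s=camera('side'); save(s,'r5s.png'); w=camera('wrist'); save(w,'r5.png')
for n,c in(('side',s),('wrist',w)):
    for t in('basket_handle','hook_tip','hook_seat'): print(n,t,[(np.round(r['xy'],1),round(r['score'],2)) for r in tip_of(n,t)][:2])
print('expect tip side',proj(s,(.518,-.2995,.27)),'wrist',proj(w,(.518,-.2995,.27)),'arch side',proj(s,(.442,-.2966,.29)))
a=cv2.resize(cv2.imread('pics/r5.png'),(400,300));b=cv2.resize(cv2.imread('pics/r5s.png')[60:240,150:390],(400,300),interpolation=2)
cv2.imwrite('pics/m6.png',np.hstack([a,b]))
```

```text
via t 34.79 tcp [ 0.4603 -0.0993  0.2641] w 0.0059 F [-0.2 -0.2 -4.9]
front t 36.36 tcp [ 0.4431 -0.2663  0.2641] w 0.006 F [ 0.1  0.2 -5.2]
side basket_handle [(array([236.9, 111.9]), 0.94), (array([210.5, 180.1]), 0.41)]
side hook_tip [(array([216.4, 121.5]), 0.85)]
side hook_seat [(array([207.4, 131. ]), 0.7), (array([207.4, 139. ]), 0.34)]
wrist basket_handle [(array([251. , 311.8]), 0.93)]
wrist hook_tip [(array([376.9, 286.4]), 0.76)]
wrist hook_seat [(array([409.1, 257.5]), 0.68)]
expect tip side [214.9095 122.8838] wrist [383.6116 286.1533] arch side [234.5602 114.6803]
```

View pics/m6.png

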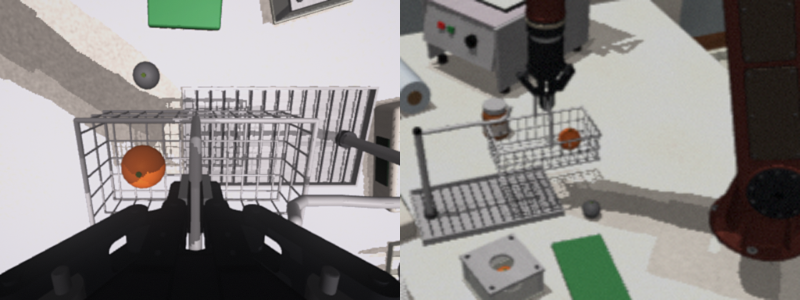

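The basket is in front of the tip. The tip shows at wrist panel (295,205) and the side-view hook detections match the prediction within 2 px. I'll drive in and lower.

Run:
```python
from h import *
if move_straight([.5535,-.2726,.264],rate=.08,until_force=8): st('bump'); raise SystemExit
st('in')
print(move_straight([.5535,-.2726,.210],rate=.04,until_force=5)); st('down')
s=camera('side'); save(s,'r6s.png'); w=camera('wrist'); save(w,'r6.png')
for t in('basket_handle','hook_seat'): print(t,[(np.round(r['xy'],1),round(r['score'],2)) for r in tip_of('side',t)][:2])
a=cv2.resize(cv2.imread('pics/r6.png'),(400,300));b=cv2.resize(cv2.imread('pics/r6s.png')[80:200,150:310],(400,300),interpolation=2)
cv2.imwrite('pics/m7.png',np.hstack([a,b]))
```

```text
in t 38.29 tcp [ 0.5532 -0.2726  0.2641] w 0.0056 F [ 0.3  0.  -5.1]
True
down t 39.31 tcp [ 0.5532 -0.2725  0.219 ] w 0.0054 F [ 0.3 -1.4  4.6]
basket_handle [(array([205.7, 127.2]), 0.77)]
hook_seat [(array([207.4, 127.4]), 0.72)]
```

View pics/m7.png

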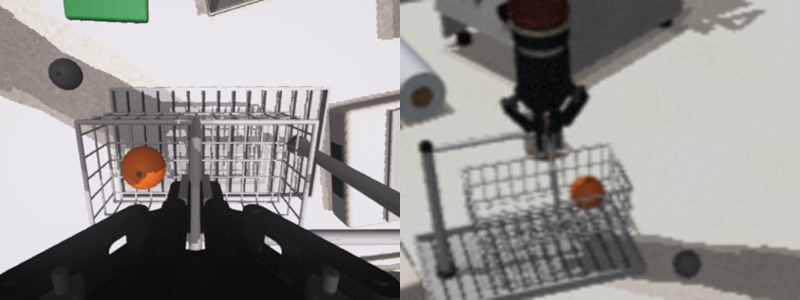

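Contact came at z = 0.219 as predicted, with the load on the hook and the handle at the seat in the side view. Letting go.

Run:
```python
from h import *
set_gripper(.05); st('open'); up(.36,.12); st('up'); 
to(.45,-.05,.36,np.radians(86.8)); pause(2.5); st('away')
s=camera('side'); save(s,'r7s.png'); t=camera('top'); save(t,'r7t.png')
a,b=tip_of('top','basket_handle'),tip_of('side','basket_handle')
print(a[:1],b[:1]); 
if a and b: print(tri([ray(t,a[0]['xy']),ray(s,b[0]['xy'])]))
x=cv2.resize(cv2.imread('pics/r7t.png')[110:260,240:440],(400,300),interpolation=2);y=cv2.resize(cv2.imread('pics/r7s.png')[80:230,130:330],(400,300),interpolation=2)
cv2.imwrite('pics/m8.png',np.hstack([x,y]))
```

```text
open t 40.0 tcp [ 0.5524 -0.2717  0.2179] w 0.0497 F [-0.1 -0.8  0.1]
up t 41.33 tcp [ 0.5521 -0.2716  0.3593] w 0.0499 F [ 0.3 -0.2 -0.3]
away t 44.8 tcp [ 0.45 -0.05  0.36] w 0.0502 F [ 0.4  1.2 -0.6]
[{'xy': [347.6, 172.5], 'score': 0.57}] [{'xy': [206.8, 126.0], 'score': 0.87}]
(array([ 0.5553, -0.2769,  0.2786]), np.float64(0.00023992836964206664))
```

View pics/m8.png

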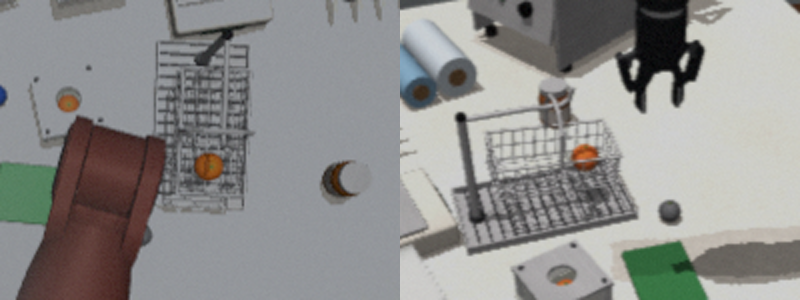

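The basket hangs on the hook with its handle at side panel (560,110). The orange is inside it and the small one is in the catch box. The arm is clear, so I'm handing in.

```bash
python3 -c "
from h import *
pause(2); print(sign_off())"
```

```text
the job is handed in; nothing more can be done
None
```

Job handed in at about 47 s of the 72 s limit: the small clementine is in the catch box, and the larger one, after sticking in the gauge, is in the basket hanging on the hook; no verdict was shown at hand-in.

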